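# Caliper check of a printed comb's shank

### The job

Lay the printed comb flat on the desk with the end of its round shank between the open jaws of the bench caliper and let go of it. Then slide the movable jaw shut by its thumb post until the shank is nipped square between the two jaws and the sprung anvil has given way gently, by about half of its 5 mm travel, and leave it so, jaw and comb released. Do not ram the jaw and leave the other things on the desk where they are.

Things in the scene. Friction and masses are not known exactly. Their poses are not given: they have to be found in the camera images.
- caliper_stand: Bench caliper, fixed. Grey foot (x 5 to 65 mm, y +-125, 12 mm high) with a steel beam along y (top 46 mm high). Origin on the desk in front of its middle; +x points to its back. Two flat arms reach forward (-x) over the bare desk, from x = 19 to -45 mm, at z = 5 to 23 mm: the anvil's on the -y side, the sliding jaw's on the +y side. Blocks on the beam reach 54 mm up, the anvil's screw 64
- anvil_middle (a point): Middle of the range where the face of the unpressed anvil may be. The anvil is a steel plate, 37 mm along x, z 4.5 to 20.5 mm, facing +y, sprung: it yields towards -y by at most 5 mm, from about 1 N, plus 1.2 N per mm. Its block is clamped on the beam at an unknown place, so its face lies within 6 mm of this point along y; it must be found by touch
- jaw: Sliding jaw with its arm, on the caliper's +y side; slides along the stand's y and stays where it is left (about 9 N of dry friction). Axes as caliper_stand; its origin is the stand's origin when fully open and lies up to 80 mm to -y of it when shut. Its flat face, looking to -y, is always 50 mm to +y of this origin. Starts closed by 0 to 22 mm
- jaw_face (a point): centre of the jaw's flat face (37 mm along x, 18 mm high), 14 mm above the desk
- thumb_post (a point): centre of the top of the jaw's upright square thumb post, 14 x 14 mm, 94.5 mm above the desk; the post rises free from 53.5 mm upward
- comb: White printed comb, 76 x 121 x 20 mm, about 60 g, loose, flat. Origin on its underside; y points from shank to prongs. A block (x +-37, y -8 to 26, 20 mm high), four prongs to y = 57, and a round shank 16.6 mm thick along -y, from y = -8 to -62, axis at x = -4 and 9.5 mm above the underside. Grip it across the shank, next to the block
- shank_end (a point): centre of the shank's free end, on the shank's axis
- shank_root (a point): point on the shank's axis where the shank leaves the block
- bur_stand: anodised block, 34 x 78 x 20 mm, with burs standing in it to 47 mm, loose; origin under its centre
- paste_pot: round white pot with lid, 68 mm wide, 43 mm high, loose; origin under its centre
- masking_tape: roll of masking tape lying flat, 103 mm wide, 25 mm high, loose; origin under its centre
- strip_carton: small white carton, 44 x 67 x 26 mm, loose; origin under its centre

How it is judged:
By the outcome, as a careful person would: the job done as asked, in the order asked, and still so for the second after the job is handed in, with the robot touching nothing.
It also fails if it takes over 72 s, if anything falls off the work surface, if the arm or the gripper's body presses on something with over 40 N, if the wrist force passes 120 N, or if a joint passes its speed limit or range.

### The arm

A 6-joint arm with a two-finger parallel gripper is mounted at the origin on a cart in front of the work surface, level with it; the furniture and walls round the work are solid. World frame = base frame: x ahead of the robot, y to its left, z up, the work surface at z = 0. Lengths are in m, angles in rad, forces in N, time in s.
With the tool pointing down it reaches from about 0.35 to 0.775 m from the base axis. Payload 5.5 kg.
Tool frame: the origin (TCP) lies between the finger pads; the fingertips stand 19 mm ahead of it and the grasp point (between the pads) is the TCP; z points along the fingers, y is the line along which they close (so a half turn about z gives the same grasp; the last joint's range is limited). The gripper opens to 85 mm and grips with 20 to 120 N. Pads are 22 mm wide; open, the fingers measure 114 mm over their backs; the gripper's body (76 mm by 85 mm) begins 54 mm behind the grasp point. The pads swing forward as they close: fully open they stand 13 mm farther back than shut.
Start: joints at [-1.315, 0.313, 0.046, 1.304, 0, 1.431], TCP at [0.222, -0.531, 0.25] pointing down, gripper open.
Joint ranges: [-2.76, 2.76], [-0.86, 1.69], [-1.03, 1.26], [-2.2, 2.34], [-1.47, 1.5], [-3.14, 3.14]. Speed limits (rad/s): [2.57, 2.57, 3.14, 3.14, 3.14, 3.14].

### API

Orientations are given as a unit quaternion [w, x, y, z].
In Python, from workcell import env gives the robot as it stands.
- The arm moves only by the shell command python3 -m pendant 'ROWS' [FORCE]. ROWS is JSON, a list of rows, each an object with "travel": the shift along the tool's x, y, z scaled (see below), a list of three; "rot": the turn, a rotation vector about the tool's x, y, z scaled (see below), a list of three; "fingers": the opening, from -1 (shut) to 1 (fully open). In form: [{"travel": [dx, dy, dz], "rot": [wx, wy, wz], "fingers": fingers}, ...]. A call has 1 to 10 rows; each row is the pose to reach, as a shift and turn from the pose commanded when the call began, along the tool's axes at that moment; what a row does not reach only later rows make up. The controller multiplies each number of a shift by 0.12 m and each number of a turn by 60 degrees. A row lasts 1/10 s, in which the tool goes at most 50 mm and 8.59 degrees, less where a joint would pass 70% of its speed; a pose out of reach is approached as far as the arm can. A call with a number of a shift or a turn outside -1 to 1 is refused whole. A call with a gripper value outside its range is refused whole. The fingers move at their own pace and stop on an object; FORCE is the grip in N (left out, the last holds). Time passes only in rows, so rows that repeat a pose let the fingers close. It gives the time, the measured TCP pose, the force, the opening and the grip force at its end, in the units of the state.
- env.get_state(): the state, without advancing time (a new reading comes with each control period).
- env.read_camera(name): name is "scene" or "top" or "wrist"; returns (picture, depth): 420x560x3 uint8, blue, green, red; 420x560 float32, m along the optical axis (not along the pixel's ray), 0 where there is no reading.
- env.camera_model(name): a dict with "fovy" (degrees; the focal length in pixels is half the picture's height over the tangent of half this angle, whatever the lens; pixels are square), "cx", "cy" (the principal point, pixels), "rvec" (rotation vector, rad) and "tvec" (3), from world to camera coordinates, as OpenCV has them; the wrist camera has in their place "T_tool_cam" (4x4, takes a point from camera to tool coordinates, whose origin is the TCP and whose axes are the flange's). Camera axes: x right, y down, z forward; pixel columns grow to the right and rows downward; lengths in m; the calibration is good to about 2 mm. The wrist camera is an equidistant fisheye: a pixel r from the principal point sees the ray r / f radians off the axis. A picture is of the moment at which its call begins: read the wrist's pose just before it. camera_model takes no time and is no camera call.
- env.hand_in(): hands the job in; it is judged then, once.
Trained networks look in the newest picture that a camera, given by its name, has taken for a name from the list of things; names that differ only in an ending like _2 or _b are one class to them, and where a whole thing is asked for, a point or a joint stands for the part that bears it (a point fixed in the world has none). Each returns a list of dicts, best first, with "conf" (0 to 1); they miss things now and then, are a little off and sometimes report something else, mostly with a low value. They report only what shows in the picture. A call takes as long as a camera call.
- env.outline_of(camera, target): "mask" (420x560 bool, what is visible of it) and "xy" ([column, row] in pixels, amid what is visible of it).
The state is a dict: "clock": time; "joint_pos": joint angles; "qvel": joint speeds; "tau": joint torques, N m; "tcp_pos": TCP position; "orientation": TCP orientation; "wrist_force": force on the tool from outside, world axes, zero at the start; "ft_torque": the same for the moment, N m; "finger_gap": finger opening in m; "grip_force": force on a finger pad.
Only numpy, scipy, OpenCV 4.12 (cv2) and the standard library are available. Lean on these libraries where they do the work, as an engineer would, in place of code of your own. Each camera call takes 0.05 s, during which the arm holds its last target. There are 200 camera calls.

## Working session

There is one attempt and no reset: what is moved stays moved. The work goes in short steps, Python scripts to look and compute and a shell command to move; the robot and the scene stay as the last step left them, time stands still between calls to the robot, and variables do not carry over. Pictures are saved under pics/ and viewed, at most 10 in all, crops included, and the job is handed in when it is done.

```bash
mkdir -p pics; ls; cat > h.py <<'E'
import numpy as np, cv2
from scipy.spatial.transform import Rotation as R
from workcell import env
def save(n,f):
    p,d=env.read_camera(n); cv2.imwrite('pics/'+f,p); return p,d
def cloud(n,d,mask):
    m=env.camera_model(n); v,u=np.nonzero(mask&(d>0)); z=d[v,u]
    f=210/np.tan(np.radians(m['fovy'])/2)
    P=np.c_[(u-m['cx'])/f*z,(v-m['cy'])/f*z,z]
    Rm=cv2.Rodrigues(np.array(m['rvec'],float))[0]
    return (P-np.array(m['tvec']).ravel())@Rm
def proj(n,P):
    m=env.camera_model(n); f=210/np.tan(np.radians(m['fovy'])/2)
    K=np.array([[f,0,m['cx']],[0,f,m['cy']],[0,0,1.]])
    return cv2.projectPoints(np.array(P,float).reshape(-1,1,3),np.array(m['rvec'],float),np.array(m['tvec'],float),K,None)[0].reshape(-1,2)
E
python3 - <<'E'
from h import *
for n in ['top','scene']:
    p,d=save(n,n+'0.png')
    for t in ['caliper_stand','anvil_middle','jaw','jaw_face','thumb_post','comb','shank_end','shank_root','bur_stand','paste_pot','masking_tape','strip_carton']:
        for r in env.outline_of(n,t)[:2]:
            P=cloud(n,d,r['mask'])
            print(n,t,round(r['conf'],2),np.round(r['xy']),r['mask'].sum(),P.mean(0).round(3) if len(P) else '',np.percentile(P,2,axis=0).round(3) if len(P) else '',np.percentile(P,98,axis=0).round(3) if len(P) else '')
print({k:env.get_state()[k] for k in('clock','tcp_pos','orientation','wrist_force')})
a=[cv2.imread('pics/top0.png'),cv2.imread('pics/scene0.png')]
E
```

```text
pics
top caliper_stand 0.78 [262. 204.] 1221 [ 0.546 -0.099  0.027] [ 0.484 -0.215 -0.002] [0.599 0.015 0.065]
top anvil_middle 0.71 [265. 201.] 1227 [ 0.545 -0.1    0.027] [ 0.481 -0.217 -0.001] [0.599 0.016 0.065]
top jaw 0.67 [250. 204.] 145 [ 0.538 -0.05   0.044] [ 0.491 -0.062  0.001] [ 0.573 -0.036  0.098]
top thumb_post 0.64 [251. 204.] 103 [ 0.541 -0.052  0.048] [ 0.5   -0.062  0.013] [ 0.566 -0.04   0.097]
top comb 0.95 [343. 221.] 445 [ 0.487 -0.388  0.014] [ 0.448 -0.429 -0.003] [ 0.528 -0.323  0.028]
top shank_end 0.94 [340. 220.] 430 [ 0.486 -0.389  0.015] [ 0.447 -0.427 -0.003] [ 0.522 -0.327  0.028]
top shank_root 0.96 [342. 215.] 446 [ 0.487 -0.389  0.014] [ 0.447 -0.428 -0.003] [ 0.528 -0.326  0.028]
top shank_root 0.2 [264. 200.] 1142 [ 0.546 -0.1    0.029] [ 0.49  -0.215  0.003] [0.599 0.014 0.067]
top bur_stand 0.6 [162. 250.] 161 [0.378 0.26  0.022] [0.364 0.225 0.011] [0.393 0.295 0.041]
top paste_pot 0.69 [317. 182.] 262 [ 0.626 -0.303  0.041] [ 0.599 -0.331  0.017] [ 0.657 -0.274  0.051]
top paste_pot 0.69 [162. 247.] 230 [0.378 0.264 0.019] [ 0.361  0.225 -0.
[... 1531 characters left out ...]
0.274 0.016] [ 0.36   0.229 -0.002] [0.399 0.304 0.037]
scene bur_stand 0.56 [260. 241.] 209 [ 0.525 -0.046  0.025] [ 0.488 -0.083 -0.002] [ 0.554 -0.032  0.087]
scene paste_pot 0.65 [271. 207.] 320 [ 0.624 -0.292  0.026] [ 0.597 -0.391 -0.002] [ 0.676 -0.265  0.043]
scene masking_tape 0.41 [338. 189.] 63 [ 0.475 -0.546  0.019] [ 0.461 -0.602 -0.001] [ 0.492 -0.531  0.026]
scene strip_carton 0.94 [158. 280.] 355 [0.674 0.255 0.019] [0.645 0.223 0.   ] [0.711 0.279 0.027]
{'clock': 1.3, 'tcp_pos': array([ 0.22168647, -0.53060301,  0.25035034]), 'orientation': array([8.56538105e-05, 9.80485593e-01, 1.96590930e-01, 2.35968998e-06]), 'wrist_force': array([ 0.33213828, -0.01383072, -0.07555519])}
```

View pics/top0.png

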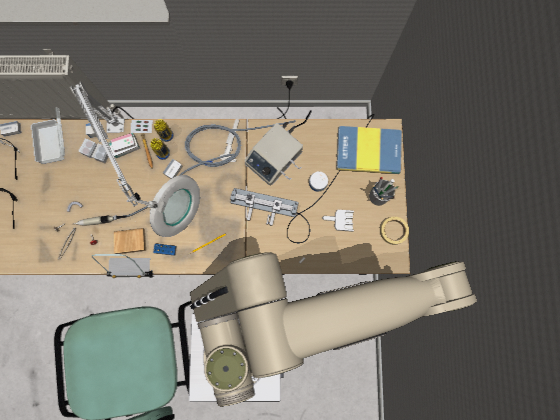

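View pics/scene0.png

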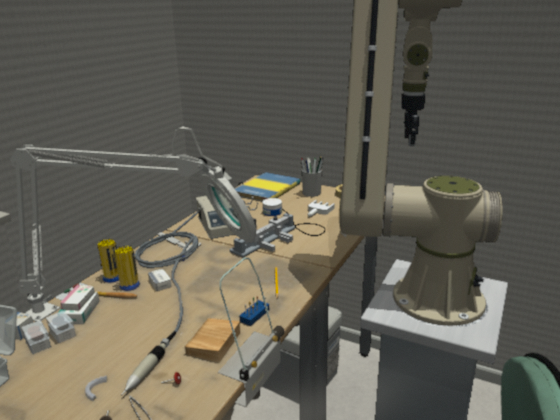

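The top view shows the comb at (343,220) with its shank pointing left (+y). The caliper is at (264,202), yawed slightly, with its arms forward and the jaw at (250,204). The lamp lens at (175,205) stands to the left of it.

```bash
python3 - <<'E'
from h import *
print(env.camera_model('wrist'))
p,d=env.read_camera('top')
m=np.ones(d.shape,bool); P=cloud('top',d,m)
s=P[(P[:,2]>.1)&(P[:,0]>.35)&(P[:,0]<.75)&(P[:,1]<.35)&(P[:,1]>-.5)]
for y in np.arange(-.1,.35,.05):
    q=s[abs(s[:,1]-y)<.025]
    if len(q): print(round(y,2),q.min(0).round(3),q.max(0).round(3))
r=env.outline_of('top','comb')[0]; Q=cloud('top',d,r['mask'])
c=np.cov(Q[:,:2].T); print('comb',Q.mean(0),np.linalg.eigh(c))
r=env.outline_of('top','caliper_stand')[0]; Q=cloud('top',d,r['mask']);Q=Q[Q[:,2]>.035]
print('stand dir',np.linalg.eigh(np.cov(Q[:,:2].T))[1])
p,d=save('wrist','w0.png')
E
```

```text
{'fovy': 65.70646984690485, 'cx': 282.1833422365957, 'cy': 213.1467191544043, 'T_tool_cam': array([[-2.47515569e-04, -9.61902444e-01, -2.73392807e-01,
         6.90526432e-02],
       [ 9.99999962e-01, -2.05076472e-04, -1.83808787e-04,
        -1.09553423e-03],
       [ 1.20739689e-04, -2.73392842e-01,  9.61902458e-01,
        -1.24252858e-01],
       [ 0.00000000e+00,  0.00000000e+00,  0.00000000e+00,
         1.00000000e+00]])}
0.1 [0.498 0.111 0.147] [0.583 0.125 0.258]
0.15 [0.423 0.125 0.142] [0.591 0.175 0.325]
0.2 [0.398 0.175 0.168] [0.567 0.225 0.359]
0.25 [0.401 0.225 0.101] [0.749 0.275 0.393]
0.3 [0.469 0.275 0.1  ] [0.749 0.325 0.456]
comb [ 0.48688395 -0.38749808  0.01423318] EighResult(eigenvalues=array([0.00043805, 0.00075971]), eigenvectors=array([[-0.99821326,  0.05975193],
       [ 0.05975193,  0.99821326]]))
stand dir [[-0.97645087  0.2157399 ]
 [ 0.2157399   0.97645087]]
```

```bash
python3 -m pendant '[{"travel":[0.4,-0.1,0],"rot":[0,0,-0.14],"fingers":1},{"travel":[0.8,-0.2,0],"rot":[0,0,-0.28],"fingers":1},{"travel":[1,-0.3,0],"rot":[0,0,-0.42],"fingers":1},{"travel":[1,-0.3,0],"rot":[0,0,-0.56],"fingers":1},{"travel":[1,-0.3,0],"rot":[0,0,-0.7],"fingers":1},{"travel":[1,-0.3,0],"rot":[0,0,-0.85],"fingers":1},{"travel":[1,-0.3,0],"rot":[0,0,-1],"fingers":1},{"travel":[1,-0.3,0],"rot":[0,0,-1],"fingers":1}]'
python3 -m pendant '[{"travel":[0.3,0.3,0],"rot":[0,0,-0.14],"fingers":1},{"travel":[0.6,0.6,0],"rot":[0,0,-0.28],"fingers":1},{"travel":[0.95,0.98,0],"rot":[0,0,-0.42],"fingers":1},{"travel":[0.95,0.98,0],"rot":[0,0,-0.56],"fingers":1},{"travel":[0.95,0.98,0],"rot":[0,0,-0.7],"fingers":1},{"travel":[0.95,0.98,0],"rot":[0,0,-0.85],"fingers":1},{"travel":[0.95,0.98,0],"rot":[0,0,-1],"fingers":1},{"travel":[0.95,0.98,0],"rot":[0,0,-1],"fingers":1}]'
python3 -m pendant '[{"travel":[0,0,0],"rot":[0,0,-0.5],"fingers":1},{"travel":[0,0,0],"rot":[0,0,-1],"fingers":1},{"travel":[0,0,0],"rot":[0,0,-1],"fingers":1},{"travel":[0,0,0],"rot":[0,0,-1],"fingers":1},{"travel":[0,0,0],"rot":[0,0,-1],"fingers":1},{"travel":[0,0,0],"rot":[0,0,-1],"fingers":1},{"travel":[0,0,0],"rot":[0,0,-1],"fingers":1},{"travel":[0,0,0],"rot":[0,0,-1],"fingers":1}]'
python3 -m pendant '[{"travel":[0,0,0],"rot":[0,0,-1],"fingers":1},{"travel":[0,0,0],"rot":[0,0,-1],"fingers":1},{"travel":[0,0,0],"rot":[0,0,-1],"fingers":1},{"travel":[0,0,0],"rot":[0,0,-1],"fingers":1},{"travel":[0,0,0],"rot":[0,0,-1],"fingers":1},{"travel":[0,0,0],"rot":[0,0,-1],"fingers":1},{"travel":[0,0,0],"rot":[0,0,-1],"fingers":1},{"travel":[0,0,0],"rot":[0,0,-1],"fingers":1},{"travel":[0,0,0],"rot":[0,0,-1],"fingers":1}]'
cat >> h.py <<'E'
def tool():
    s=env.get_state(); q=s['orientation']; return np.array(s['tcp_pos']),R.from_quat([q[1],q[2],q[3],q[0]]).as_matrix()
def wray(uv,pose):
    m=env.camera_model('wrist'); f=210/np.tan(np.radians(m['fovy'])/2)
    uv=np.atleast_2d(np.array(uv,float)); dx=uv-[m['cx'],m['cy']]; r=np.hypot(*dx.T)+1e-9; a=r/f
    c=np.c_[dx/r[:,None]*np.sin(a)[:,None],np.cos(a)]
    T=np.array(m['T_tool_cam']); p,Rt=pose
    return p+Rt@T[:3,3], (c@T[:3,:3].T)@Rt.T, np.cos(a)
def wcloud(d,mask,pose):
    v,u=np.nonzero(mask&(d>0)); o,r,ca=wray(np.c_[u,v],pose)
    return o+r*(d[v,u]/ca)[:,None]
def onplane(uv,z,pose):
    o,r,_=wray(uv,pose); return o+r*((z-o[2])/r[:,2])[:,None]
def wlook(f):
    pose=tool(); p,d=save('wrist',f); return pose,p,d
def rep(t,pose,d):
    for r in env.outline_of('wrist',t)[:2]:
        P=wcloud(d,r['mask'],pose); print(t,round(r['conf'],2),np.round(r['xy']),r['mask'].sum(),P.mean(0).round(4),np.percentile(P,2,axis=0).round(3),np.percentile(P,98,axis=0).round(3))
E
python3 - <<'E'
from h import *
pose,p,d=wlook('w1.png'); np.savez('w1.npz',d=d,p=pose[0],R=pose[1])
print(pose[0],np.degrees(np.arctan2(pose[1][1,0],pose[1][0,0])),env.get_state()['joint_pos'])
for t in ['comb','shank_end','shank_root']: rep(t,pose,d)
E
```

```text
clock: 2.3
tcp_pos: [0.3186, -0.451, 0.2503]
orientation: [0.0, 0.75, 0.661, -0.0]
wrist_force: [0.0, -0.1, 0.0]
finger_gap: 0.0854
grip_force: 0.0
clock: 3.1
tcp_pos: [0.4498, -0.3529, 0.2503]
orientation: [0.0, 0.321, 0.947, -0.0]
wrist_force: [-0.5, -0.2, 0.1]
finger_gap: 0.0856
grip_force: 0.0
clock: 3.9
tcp_pos: [0.4496, -0.3532, 0.2503]
orientation: [0.0, -0.194, 0.981, -0.0]
wrist_force: [-0.2, -0.7, -0.5]
finger_gap: 0.085
grip_force: 0.0
clock: 4.8
tcp_pos: [0.4496, -0.3531, 0.2503]
orientation: [-0.0, -0.658, 0.753, -0.0]
wrist_force: [0.8, 0.4, 1.3]
finger_gap: 0.0854
grip_force: 0.0
[ 0.44964725 -0.35307825  0.25031805] -97.74484852751802 [-8.05994594e-01  3.06694735e-01  3.70939398e-02  1.30108891e+00
 -8.00744197e-05 -2.24303231e+00]
comb 0.8 [244. 157.] 4789 [ 0.4865 -0.3891  0.0157] [ 0.448 -0.428  0.   ] [ 0.523 -0.326  0.022]
shank_end 0.66 [244. 154.] 4562 [ 0.4861 -0.3897  0.0163] [ 0.449 -0.427  0.003] [ 0.521 -0.327  0.022]
shank_root 0.71 [246. 158.] 4645 [ 0.4863 -0.3894  0.0161] [ 0.449 -0.427  0.003] [ 0.522 -0.326  0.022]
```

View pics/w1.png

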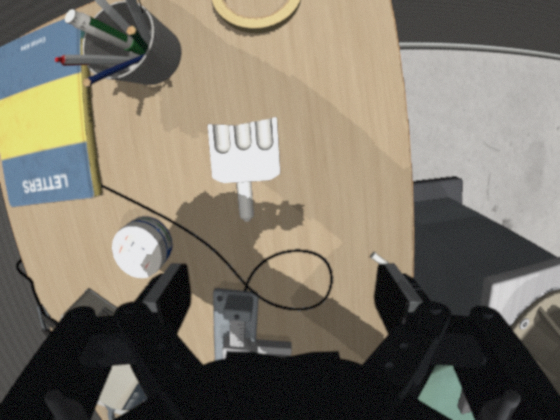

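The wrist view shows the comb block at (244,157), the shank end at (247,218), and the caliper's anvil end at (237,305). Next I'll look at the caliper.

```bash
python3 - <<'E'
from h import *
z=np.load('w1.npz'); pose=(z['p'],z['R'])
r=env.outline_of('wrist','comb')[0]; m=r['mask']; P=wcloud(z['d'],m,pose); P=P[P[:,2]>.006]
mm=cv2.minAreaRect((P[:,:2]*1000).astype(np.float32)); print(mm)
s=P[(P[:,1]>-.365)]; print(len(s),s.mean(0),s[:,2].max())
ys=np.arange(-.43,-.32,.005)
for y in ys:
    q=P[abs(P[:,1]-y)<.0025]
    if len(q): print(round(y,3),len(q),q[:,0].min().round(4),q[:,0].max().round(4),((q[:,0].min()+q[:,0].max())/2).round(4),np.median(q[:,2]).round(4))
E
python3 -m pendant '[{"travel":[-0.4,0,0],"rot":[0,0,0],"fingers":1},{"travel":[-0.8,0,0],"rot":[0,0,0],"fingers":1},{"travel":[-0.9,-0.03,0],"rot":[0,0,0],"fingers":1}]' | head -2
python3 -m pendant '[{"travel":[-0.4,0,0],"rot":[0,0,0],"fingers":1},{"travel":[-0.8,0,0],"rot":[0,0,0],"fingers":1},{"travel":[-0.8,-0.03,0],"rot":[0,0,0],"fingers":1}]' | head -2
python3 -m pendant '[{"travel":[-0.4,0,0],"rot":[0,0,0],"fingers":1},{"travel":[-0.8,0,0],"rot":[0,0,0],"fingers":1},{"travel":[-0.8,-0.03,0],"rot":[0,0,0],"fingers":1},{"travel":[-0.8,-0.03,0],"rot":[0,0,0],"fingers":1}]' | head -2
python3 - <<'E'
from h import *
pose,p,d=wlook('w2.png'); np.savez('w2.npz',d=d,p=pose[0],R=pose[1])
for t in ['caliper_stand','jaw','jaw_face','thumb_post']: rep(t,pose,d)
E
```

```text
((487.3466491699219, -372.68841552734375), (116.170166015625, 76.3016586303711), 85.71195220947266)
655 [ 0.49033653 -0.34414582  0.0174122 ] 0.022424318043982094
-0.43 45 0.4476 0.5207 0.4841 0.0195
-0.425 162 0.4454 0.5208 0.4831 0.0164
-0.42 175 0.4455 0.5208 0.4832 0.0183
-0.415 183 0.4458 0.5217 0.4838 0.0175
-0.41 172 0.4465 0.5226 0.4845 0.0198
-0.405 194 0.4472 0.5224 0.4848 0.0191
-0.4 289 0.447 0.5228 0.4849 0.02
-0.395 326 0.4475 0.523 0.4852 0.021
-0.39 309 0.4481 0.5239 0.486 0.0211
-0.385 311 0.4482 0.5247 0.4864 0.0212
-0.38 311 0.4484 0.5249 0.4867 0.021
-0.375 300 0.4491 0.5252 0.4872 0.021
-0.37 283 0.4498 0.5232 0.4865 0.0211
-0.365 218 0.4505 0.5161 0.4833 0.021
-0.36 73 0.4613 0.5009 0.4811 0.018
-0.355 65 0.4843 0.5008 0.4926 0.0175
-0.35 68 0.4848 0.5017 0.4932 0.0176
-0.345 64 0.485 0.5013 0.4932 0.0176
-0.34 61 0.4855 0.5026 0.494 0.0174
-0.335 62 0.486 0.5015 0.4937 0.0173
-0.33 62 0.4861 0.5028 0.4944 0.0172
-0.325 64 0.4865 0.5034 0.495 0.0173
clock: 5.35
tcp_pos: [0.4665, -0.2426, 0.2505]
clock: 5.65
tcp_pos: [0.4827, -0.1472, 0.2507]
clock: 6.05
tcp_pos: [0.4995, -0.0568, 0.2504]
caliper_stand 0.71 [232. 149.] 12746 [ 0.5446 -0.1027  0.0319] [ 0.484 -0.213  0.01 ] [0.597 0.013 0.086]
jaw 0.76 [238. 202.] 1806 [ 0.5403 -0.0504  0.0488] [ 0.49  -0.064  0.013] [ 0.574 -0.035  0.096]
jaw_face 0.64 [237. 200.] 1767 [ 0.539  -0.0505  0.0486] [ 0.489 -0.064  0.011] [ 0.573 -0.036  0.096]
thumb_post 0.88 [237. 201.] 1720 [ 0.5398 -0.0508  0.0491] [ 0.489 -0.064  0.014] [ 0.574 -0.036  0.096]
thumb_post 0.2 [231. 148.] 12655 [ 0.5447 -0.1028  0.0319] [ 0.483 -0.213  0.01 ] [0.596 0.013 0.087]
```

View pics/w2.png

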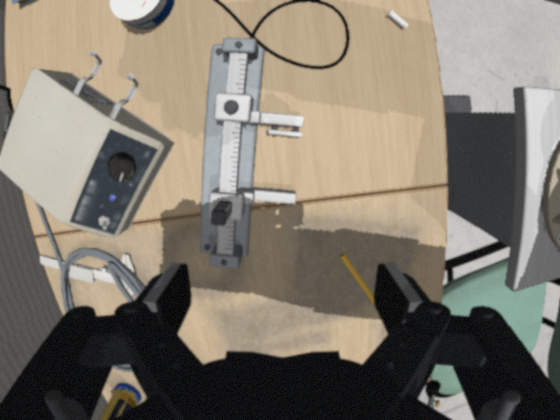

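The view shows the beam running from (238,45) to (225,262), the anvil arm and plate at (285,132), the jaw arm at (270,197) and the thumb post at (220,212). The foot and arms will give me the stand frame.

```bash
cat > cal.py <<'E'
from h import *
z=np.load('w2.npz'); pose=(z['p'],z['R'])
m=env.outline_of('wrist','caliper_stand')[0]['mask']|env.outline_of('wrist','jaw')[0]['mask']
P=wcloud(z['d'],m,pose); np.save('cal.npy',P)
L=P[(P[:,2]>.006)&(P[:,2]<.052)]
F=L[(abs(L[:,2]-.012)<.004)]
B=P[abs(P[:,2]-.046)<.005]
(c,s,a)=cv2.minAreaRect((B[:,:2]*1000).astype(np.float32)); print('beam',c,s,a)
for yaw in (-11,-12,-12.5,-13,-14):
    t=np.radians(yaw); X=np.array([np.cos(t),np.sin(t)]);Y=np.array([-np.sin(t),np.cos(t)])
    b=B[:,:2]; u=b@X; v=b@Y; print(yaw,np.polyfit(v,u,1)[0])
t=np.arctan2(0,1)
E
python3 cal.py; python3 - <<'E'
import numpy as np
P=np.load('cal.npy'); 
B=P[abs(P[:,2]-.046)<.004]
# robust direction from beam
b=B[:,:2]; w=np.ones(len(b),bool)
for _ in range(8):
    c=b[w].mean(0); d=np.linalg.svd(b[w]-c,full_matrices=False)[2][0]; d*=np.sign(d[1]); n=np.array([d[1],-d[0]]); w=abs((b-c)@n)<.012
print('Y',d,'yaw',np.degrees(np.arctan2(-d[0],d[1])),c)
Y=d;X=n
Q=np.c_[P[:,:2]@X,P[:,:2]@Y,P[:,2]]
def st(n,m):
    q=Q[m]; print(n,len(q),np.percentile(q,[1,5,50,95,99],axis=0).T.round(4).tolist())
print('X',X)
F=(Q[:,2]>.008)&(Q[:,2]<.016); st('foot',F); st('beam',abs(Q[:,2]-.046)<.003)
xb=np.median(Q[abs(Q[:,2]-.046)<.003][:,0])
ar=(Q[:,0]<xb-.04)&(Q[:,2]>.003)&(Q[:,2]<.03); ym=Q[ar][:,1]; 
st('armA',ar&(Q[:,1]<np.mean([ym.min(),ym.max()]))); st('armJ',ar&(Q[:,1]>np.mean([ym.min(),ym.max()])))
st('post',(Q[:,2]>.089)); st('post2',(Q[:,2]>.06)&(Q[:,2]<.09)); st('all',Q[:,2]>.006)
E
```

```text
beam (544.0895385742188, -98.17677307128906) (245.544189453125, 44.961578369140625) 77.61609649658203
-11 0.02477328720740612
-12 0.0074959132039850345
-12.5 -0.0011404766641137836
-13 -0.00977703484708061
-14 -0.02705575595592377
Y [0.2155372  0.97649563] yaw -12.447045564643934 [ 0.54585267 -0.10642839]
X [ 0.97649563 -0.2155372 ]
foot 5302 [[0.5105, 0.5343, 0.5747, 0.591, 0.5925], [-0.098, -0.0848, 0.0159, 0.1269, 0.14], [0.0089, 0.0105, 0.0125, 0.014, 0.0154]]
beam 2684 [[0.5386, 0.5475, 0.5558, 0.5645, 0.5682], [-0.0867, -0.0813, 0.0153, 0.1252, 0.1302], [0.0437, 0.0451, 0.0467, 0.0482, 0.0488]]
armA 509 [[0.4843, 0.4859, 0.4995, 0.5145, 0.5155], [-0.026, -0.0253, -0.0169, -0.0048, -0.004], [0.0143, 0.0154, 0.0229, 0.0246, 0.025]]
armJ 377 [[0.484, 0.4854, 0.4996, 0.514, 0.5153], [0.0592, 0.0593, 0.0637, 0.0704, 0.071], [0.0088, 0.0118, 0.0234, 0.0247, 0.0251]]
post 227 [[0.5497, 0.55, 0.5559, 0.5626, 0.563], [0.0659, 0.0663, 0.0718, 0.0784, 0.0792], [0.0896, 0.0907, 0.0948, 0.0961, 0.0965]]
post2 346 [[0.5493, 0.5496, 0.5546, 0.5619, 0.563], [-0.0347, -0.0329, 0.0658, 0.0765, 0.0801], [0.0608, 0.0623, 0.0651, 0.0885, 0.0897]]
all 12662 [[0.4887, 0.5071, 0.553, 0.5888, 0.5919], [-0.0979, -0.0877, 0.0143, 0.1292, 0.1401], [0.0095, 0.0113, 0.0242, 0.0555, 0.0947]]
```

```bash

python3 -m pendant '[{"travel":[0.4,-0.05,0],"rot":[0,0,0],"fingers":1},{"travel":[0.81,-0.09,0],"rot":[0,0,0],"fingers":1},{"travel":[0.95,-0.09,0],"rot":[0,0,0],"fingers":1}]' | head -2
python3 -m pendant '[{"travel":[0.4,-0.05,0.1],"rot":[0,0,0],"fingers":1},{"travel":[0.8,-0.09,0.3],"rot":[0,0,0],"fingers":1},{"travel":[0.8,-0.09,0.5],"rot":[0,0,0],"fingers":1}]' | head -2
python3 -m pendant '[{"travel":[0.35,-0.05,0.3],"rot":[0,0,0],"fingers":1},{"travel":[0.67,-0.09,0.6],"rot":[0,0,-0.057],"fingers":1},{"travel":[0.67,-0.09,0.75],"rot":[0,0,-0.057],"fingers":0.3},{"travel":[0.67,-0.09,0.75],"rot":[0,0,-0.057],"fingers":0.1},{"travel":[0.67,-0.09,0.75],"rot":[0,0,-0.057],"fingers":0.1},{"travel":[0.67,-0.09,0.75],"rot":[0,0,-0.057],"fingers":0.1}]'
cat > comb.py <<'E'
from h import *
import sys
pose,p,d=wlook(sys.argv[1]); r=env.outline_of('wrist','comb')[0]; P=wcloud(d,r['mask'],pose)
p0,Rt=pose; Q=(P-p0)@Rt; Q=Q[P[:,2]>.006]; Zw=P[P[:,2]>.006][:,2]
print(p0,'theta',np.degrees(np.arctan2(Rt[1,0],Rt[0,0])),r['conf'],len(Q))
for x in np.arange(np.floor(Q[:,0].min()*250)/250,Q[:,0].max(),.004):
    k=abs(Q[:,0]-x)<.002; q=Q[k]
    if len(q)>4: print('x %.3f y %.4f %.4f mid %.4f z %.4f'%(x,q[:,1].min(),q[:,1].max(),(q[:,1].min()+q[:,1].max())/2,np.median(Zw[k])))
E
python3 comb.py w3.png
```

```text
clock: 6.7
tcp_pos: [0.4948, -0.1755, 0.2502]
clock: 7.0
tcp_pos: [0.4935, -0.2741, 0.1902]
clock: 7.6
tcp_pos: [0.4944, -0.3491, 0.1021]
orientation: [0.0, -0.683, 0.731, -0.001]
wrist_force: [0.3, 0.7, 0.7]
finger_gap: 0.047
grip_force: 0.0
[ 0.49444414 -0.34908539  0.10207779] theta -93.88086774531526 0.86 10961
x -0.032 y -0.0031 0.0042 mid 0.0006 z 0.0142
x -0.028 y -0.0058 0.0084 mid 0.0013 z 0.0172
x -0.024 y -0.0065 0.0092 mid 0.0013 z 0.0173
x -0.020 y -0.0065 0.0084 mid 0.0009 z 0.0176
x -0.016 y -0.0065 0.0083 mid 0.0009 z 0.0177
x -0.012 y -0.0064 0.0098 mid 0.0017 z 0.0176
x -0.008 y -0.0064 0.0097 mid 0.0017 z 0.0175
x -0.004 y -0.0064 0.0096 mid 0.0016 z 0.0174
x -0.000 y -0.0063 0.0096 mid 0.0016 z 0.0176
x 0.004 y -0.0063 0.0096 mid 0.0016 z 0.0176
x 0.008 y -0.0062 0.0095 mid 0.0016 z 0.0175
x 0.012 y -0.0062 0.0170 mid 0.0054 z 0.0179
x 0.016 y -0.0248 0.0380 mid 0.0066 z 0.0212
x 0.020 y -0.0315 0.0432 mid 0.0058 z 0.0211
x 0.024 y -0.0320 0.0431 mid 0.0055 z 0.0212
x 0.028 y -0.0325 0.0430 mid 0.0053 z 0.0212
x 0.032 y -0.0324 0.0435 mid 0.0055 z 0.0211
x 0.036 y -0.0323 0.0428 mid 0.0053 z 0.0211
x 0.040 y -0.0323 0.0426 mid 0.0052 z 0.0211
x 0.044 y -0.0314 0.0431 mid 0.0059 z 0.0211
x 0.048 y -0.0313 0.0435 mid 0.0061 z 0.0208
x 0.052 y -0.0318 0.0435 mid 0.0058 z 0.0196
x 0.056 y -0.0319 0.0434 mid 0.0057 z 0.0197
x 0.060 y -0.0316 0.0434 mid 0.0059 z 0.0173
x 0.064 y -0.0317 0.0434 mid 0.0058 z 0.0176
x 0.068 y -0.0323 0.0431 mid 0.0054 z 0.0193
x 0.072 y -0.0316 0.0436 mid 0.0060 z 0.0177
x 0.076 y -0.0315 0.0438 mid 0.0061 z 0.0192
x 0.080 y -0.0313 0.0436 mid 0.0061 z 0.0198
```

View pics/w3.png

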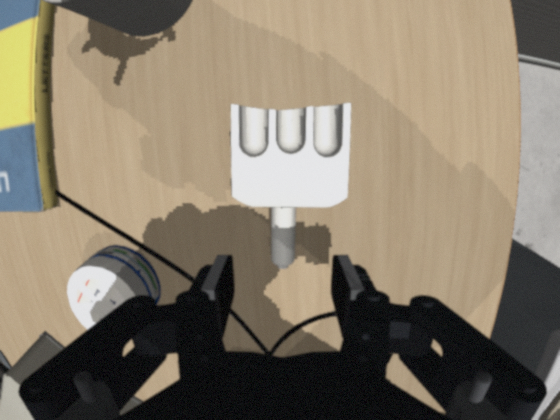

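The shank lies centred between the fingers: root at about (284,208), end at (284,262). I'll descend and grip.

```bash

python3 -m pendant '[{"travel":[0.005,0.013,0.25],"rot":[0,0,0],"fingers":0.1},{"travel":[0.005,0.013,0.5],"rot":[0,0,0],"fingers":0.1},{"travel":[0.005,0.013,0.66],"rot":[0,0,0],"fingers":0.1},{"travel":[0.005,0.013,0.66],"rot":[0,0,0],"fingers":0.1}]' 
python3 -m pendant '[{"travel":[0,0,0],"rot":[0,0,0],"fingers":-0.4},{"travel":[0,0,0],"rot":[0,0,0],"fingers":-0.9},{"travel":[0,0,0],"rot":[0,0,0],"fingers":-0.9},{"travel":[0,0,0],"rot":[0,0,0],"fingers":-0.9},{"travel":[0,0,0],"rot":[0,0,0],"fingers":-0.9},{"travel":[0,0,0],"rot":[0,0,0],"fingers":-0.9}]' 30
```

```text
clock: 8.1
tcp_pos: [0.4912, -0.3477, 0.0196]
orientation: [-0.0, -0.683, 0.73, 0.002]
wrist_force: [0.1, 1.2, 0.3]
finger_gap: 0.0469
grip_force: 0.0
clock: 8.7
tcp_pos: [0.4934, -0.3503, 0.0231]
orientation: [0.0, -0.683, 0.731, -0.002]
wrist_force: [-0.1, 1.6, 5.6]
finger_gap: 0.0148
grip_force: 30.6
```

```bash

python3 -m pendant '[{"travel":[0,0,0],"rot":[0,0,0],"fingers":-0.4},{"travel":[0,0,0],"rot":[0,0,0],"fingers":-0.4},{"travel":[0,0,0.025],"rot":[0,0,0],"fingers":-0.4},{"travel":[0,0,0.025],"rot":[0,0,0],"fingers":-0.4}]' 
python3 -m pendant '[{"travel":[0,0,0],"rot":[0,0,0],"fingers":-0.6},{"travel":[0,0,0],"rot":[0,0,0],"fingers":-0.9},{"travel":[0,0,0],"rot":[0,0,0],"fingers":-0.9},{"travel":[0,0,0],"rot":[0,0,0],"fingers":-0.9},{"travel":[0,0,0],"rot":[0,0,0],"fingers":-0.9}]' 30
```

```text
clock: 9.1
tcp_pos: [0.4923, -0.3498, 0.0189]
orientation: [-0.0, -0.683, 0.731, -0.0]
wrist_force: [-0.4, 0.7, 7.7]
finger_gap: 0.0261
grip_force: 3.6
clock: 9.6
tcp_pos: [0.4926, -0.3502, 0.0194]
orientation: [-0.0, -0.683, 0.731, -0.001]
wrist_force: [-1.3, 0.5, 9.6]
finger_gap: 0.0151
grip_force: 31.5
```

```bash

python3 -m pendant '[{"travel":[0,0,-0.1],"rot":[0,0,0],"fingers":-0.9},{"travel":[0,0,-0.25],"rot":[0,0,0],"fingers":-0.9},{"travel":[0,0,-0.35],"rot":[0,0,0],"fingers":-0.9},{"travel":[-0.1,0.1,-0.35],"rot":[0,0,0.12],"fingers":-0.9},{"travel":[-0.3,0.2,-0.35],"rot":[0,0,0.25],"fingers":-0.9},{"travel":[-0.5,0.3,-0.35],"rot":[0,0,0.38],"fingers":-0.9},{"travel":[-0.7,0.36,-0.35],"rot":[0,0,0.51],"fingers":-0.9},{"travel":[-0.85,0.36,-0.35],"rot":[0,0,0.64],"fingers":-0.9},{"travel":[-0.97,0.36,-0.35],"rot":[0,0,0.75],"fingers":-0.9},{"travel":[-0.97,0.36,-0.35],"rot":[0,0,0.82],"fingers":-0.9}]' 
python3 -m pendant '[{"travel":[-0.1,0.2,0],"rot":[0,0,0.12],"fingers":-0.9},{"travel":[-0.2,0.4,0],"rot":[0,0,0.25],"fingers":-0.9},{"travel":[-0.3,0.6,0],"rot":[0,0,0.38],"fingers":-0.9},{"travel":[-0.4,0.75,0],"rot":[0,0,0.51],"fingers":-0.9},{"travel":[-0.5,0.9,0],"rot":[0,0,0.64],"fingers":-0.9},{"travel":[-0.51,1,0],"rot":[0,0,0.75],"fingers":-0.9},{"travel":[-0.51,1,0],"rot":[0,0,0.82],"fingers":-0.9},{"travel":[-0.51,1,0],"rot":[0,0,0.82],"fingers":-0.9}]'
cat > where.py <<'E'
from h import *
p,Rt=tool(); X=np.array([.9765,-.2155]);Y=np.array([.2155,.9765])
print('u %.4f v %.4f z %.4f'%(p[:2]@X,p[:2]@Y,p[2]),'theta',np.degrees(np.arctan2(Rt[1,0],Rt[0,0])),'tilt',Rt[2].round(4))
f=env.get_state()['wrist_force'];print('Fu %.2f Fv %.2f Fz %.2f'%(f[:2]@X,f[:2]@Y,f[2]),'clock',env.get_state()['clock'])
E
python3 where.py; python3 comb.py w4.png | head -16
python3 - <<'E'
from h import *
d=env.read_camera('wrist')[1]; pose=tool()
for t in ['caliper_stand','jaw','shank_end']:rep(t,pose,d)
E
```

```text
clock: 10.6
tcp_pos: [0.4565, -0.2284, 0.0603]
orientation: [-0.0, -0.316, 0.949, 0.001]
wrist_force: [-0.6, -1.3, -0.6]
finger_gap: 0.0153
grip_force: 29.4
clock: 11.4
tcp_pos: [0.4339, -0.0973, 0.0604]
orientation: [0.0, 0.107, 0.994, -0.0]
wrist_force: [0.6, -0.4, -0.7]
finger_gap: 0.0153
grip_force: 29.5
u 0.4447 v -0.0015 z 0.0604 theta 167.74007360126515 tilt [-4.e-04 -2.e-04 -1.e+00]
Fu 0.67 Fv -0.28 Fz -0.74 clock 11.4
[ 0.43387307 -0.09732813  0.06040713] theta 167.74007360126515 0.58 32397
x -0.032 y -0.0013 0.0036 mid 0.0011 z 0.0551
x -0.028 y -0.0056 0.0074 mid 0.0009 z 0.0588
x -0.024 y -0.0072 0.0089 mid 0.0009 z 0.0586
x -0.020 y -0.0075 0.0088 mid 0.0006 z 0.0586
x -0.016 y -0.0075 0.0088 mid 0.0006 z 0.0584
x -0.012 y -0.0068 0.0082 mid 0.0007 z 0.0587
x -0.008 y -0.0067 0.0081 mid 0.0007 z 0.0586
x -0.004 y -0.0066 0.0080 mid 0.0007 z 0.0588
x -0.000 y -0.0065 0.0079 mid 0.0007 z 0.0587
x 0.004 y -0.0065 0.0078 mid 0.0007 z 0.0587
x 0.008 y -0.0069 0.0082 mid 0.0007 z 0.0586
x 0.012 y -0.0073 0.0085 mid 0.0006 z 0.0586
x 0.016 y -0.0258 0.0352 mid 0.0047 z 0.0619
x 0.020 y -0.0320 0.0415 mid 0.0047 z 0.0620
x 0.024 y -0.0327 0.0424 mid 0.0049 z 0.0620
caliper_stand 0.7 [271. 345.] 442 [ 0.4968 -0.1102  0.0208] [ 0.449 -0.205 -0.   ] [ 0.542 -0.025  0.096]
shank_end 0.86 [289. 182.] 32618 [ 0.3912 -0.0842  0.0571] [ 0.355 -0.119  0.044] [ 0.45  -0.045  0.063]
```

View pics/w4.png

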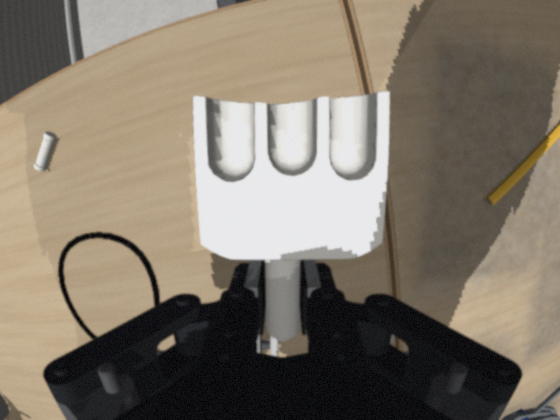

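The comb is held square in the tool, its shank at (283,300). I'll bring it in over the gap, lower it, and feel for the anvil.

```bash

python3 -m pendant '[{"travel":[0,0.11,0],"rot":[0,0,0.003],"fingers":-0.9},{"travel":[-0.1,0.11,0],"rot":[0,0,0.003],"fingers":-0.9},{"travel":[-0.194,0.11,0],"rot":[0,0,0.003],"fingers":-0.9},{"travel":[-0.194,0.11,0.1],"rot":[0,0,0.003],"fingers":-0.9},{"travel":[-0.194,0.11,0.2],"rot":[0,0,0.003],"fingers":-0.9},{"travel":[-0.194,0.11,0.28],"rot":[0,0,0.003],"fingers":-0.9},{"travel":[-0.194,0.11,0.325],"rot":[0,0,0.003],"fingers":-0.9},{"travel":[-0.194,0.11,0.325],"rot":[0,0,0.003],"fingers":-0.9},{"travel":[-0.194,0.11,0.325],"rot":[0,0,0.003],"fingers":-0.9}]'; python3 where.py
python3 -m pendant '[{"travel":[0,-0.01,0],"rot":[0,0,0],"fingers":-0.9},{"travel":[0,-0.02,0],"rot":[0,0,0],"fingers":-0.9},{"travel":[0,-0.03,0],"rot":[0,0,0],"fingers":-0.9},{"travel":[0,-0.03,0],"rot":[0,0,0],"fingers":-0.9},{"travel":[0,-0.03,0],"rot":[0,0,0],"fingers":-0.9}]'>/dev/null; python3 where.py
```

```text
clock: 12.6
tcp_pos: [0.4597, -0.09, 0.0212]
orientation: [0.0, 0.109, 0.994, -0.0]
wrist_force: [-0.8, -0.5, -1.0]
finger_gap: 0.0151
grip_force: 29.4
u 0.4682 v 0.0112 z 0.0212 theta 167.5137648938614 tilt [-1.e-04 -1.e-04 -1.e+00]
Fu -0.66 Fv -0.64 Fz -1.04 clock 12.6
u 0.4681 v 0.0077 z 0.0212 theta 167.50930582044202 tilt [-2.e-04 -1.e-04 -1.e+00]
Fu -1.12 Fv 0.04 Fz -0.82 clock 13.1
```

```bash

python3 -m pendant '[{"travel":[0,-0.008,0],"rot":[0,0,0],"fingers":-0.9},{"travel":[0,-0.016,0],"rot":[0,0,0],"fingers":-0.9},{"travel":[0,-0.016,0],"rot":[0,0,0],"fingers":-0.9},{"travel":[0,-0.016,0],"rot":[0,0,0],"fingers":-0.9}]'>/dev/null; python3 where.py
python3 -m pendant '[{"travel":[0,-0.008,0],"rot":[0,0,0],"fingers":-0.9},{"travel":[0,-0.008,0],"rot":[0,0,0],"fingers":-0.9},{"travel":[0,-0.008,0],"rot":[0,0,0],"fingers":-0.9}]'>/dev/null; python3 where.py
python3 -m pendant '[{"travel":[0,-0.008,0],"rot":[0,0,0],"fingers":-0.9},{"travel":[0,-0.008,0],"rot":[0,0,0],"fingers":-0.9},{"travel":[0,-0.008,0],"rot":[0,0,0],"fingers":-0.9}]'>/dev/null; python3 where.py
python3 -m pendant '[{"travel":[0,-0.008,0],"rot":[0,0,0],"fingers":-0.9},{"travel":[0,-0.008,0],"rot":[0,0,0],"fingers":-0.9},{"travel":[0,-0.008,0],"rot":[0,0,0],"fingers":-0.9}]'>/dev/null; python3 where.py
```

```text
u 0.4680 v 0.0058 z 0.0211 theta 167.51310405048315 tilt [-0. -0. -1.]
Fu -0.88 Fv 0.64 Fz -0.62 clock 13.5
u 0.4680 v 0.0048 z 0.0211 theta 167.51377588557008 tilt [-1.e-04 -1.e-04 -1.e+00]
Fu 0.91 Fv -0.36 Fz -0.28 clock 13.8
u 0.4680 v 0.0039 z 0.0211 theta 167.51529598804424 tilt [-1.e-04  0.e+00 -1.e+00]
Fu -0.04 Fv 0.59 Fz -1.37 clock 14.1
u 0.4680 v 0.0031 z 0.0211 theta 167.5250118378918 tilt [-0.e+00  4.e-04 -1.e+00]
Fu -0.09 Fv 1.18 Fz -0.74 clock 14.4
```

```bash

python3 -m pendant '[{"travel":[0,-0.008,0],"rot":[0,0,0],"fingers":-0.9},{"travel":[0,-0.008,0],"rot":[0,0,0],"fingers":-0.9},{"travel":[0,-0.008,0],"rot":[0,0,0],"fingers":-0.9}]'>/dev/null; python3 where.py
for i in 1 2 3; do python3 -m pendant '[{"travel":[0,0,0],"rot":[0,0,0],"fingers":-0.9}]' >/dev/null; python3 where.py; done
```

```text
u 0.4680 v 0.0022 z 0.0211 theta 167.5273087469767 tilt [ 0.e+00  4.e-04 -1.e+00]
Fu 0.38 Fv 2.77 Fz -0.52 clock 14.7
u 0.4680 v 0.0021 z 0.0211 theta 167.52467124045222 tilt [-0.e+00  2.e-04 -1.e+00]
Fu 0.07 Fv 3.17 Fz -0.23 clock 14.8
u 0.4680 v 0.0021 z 0.0211 theta 167.52275948475213 tilt [-0.e+00  1.e-04 -1.e+00]
Fu 0.35 Fv 3.46 Fz -0.20 clock 14.9
u 0.4680 v 0.0020 z 0.0211 theta 167.51936981347643 tilt [ 0.  0. -1.]
Fu -0.01 Fv 2.78 Fz -0.32 clock 15.0
```

```bash

python3 -m pendant '[{"travel":[0,0.018,0],"rot":[0,0,0],"fingers":-0.9},{"travel":[0,0.018,0],"rot":[0,0,0],"fingers":-0.9},{"travel":[0,0.018,0.007],"rot":[0,0,0],"fingers":-0.9},{"travel":[0,0.018,0.013],"rot":[0,0,0],"fingers":-0.9},{"travel":[0,0.018,0.013],"rot":[0,0,0],"fingers":-0.9}]'; python3 where.py
python3 -m pendant '[{"travel":[0,0,0],"rot":[0,0,0],"fingers":-0.6},{"travel":[0,0,0],"rot":[0,0,0],"fingers":-0.4},{"travel":[0,0,0],"rot":[0,0,0],"fingers":-0.2},{"travel":[0,0,0],"rot":[0,0,0],"fingers":-0.2}]'
python3 -m pendant '[{"travel":[0,0,-0.2],"rot":[0,0,0],"fingers":-0.2},{"travel":[0,0,-0.5],"rot":[0,0,0],"fingers":-0.2},{"travel":[0,0,-0.9],"rot":[0,0,0],"fingers":-0.5},{"travel":[0,0,-1],"rot":[0,0,0],"fingers":-1},{"travel":[0,0,-1],"rot":[0,0,0],"fingers":-1}]'
python3 where.py; python3 comb.py w5.png|head -24
```

```text
clock: 15.5
tcp_pos: [0.458, -0.0971, 0.0195]
orientation: [0.0, 0.109, 0.994, -0.0]
wrist_force: [1.5, -0.1, 0.0]
finger_gap: 0.0154
grip_force: 29.5
u 0.4681 v 0.0039 z 0.0195 theta 167.50253230860181 tilt [-2.e-04 -6.e-04 -1.e+00]
Fu 1.53 Fv 0.26 Fz 0.05 clock 15.5
clock: 15.9
tcp_pos: [0.4579, -0.0969, 0.0196]
orientation: [0.0, 0.109, 0.994, -0.0]
wrist_force: [-0.0, 0.3, 0.3]
finger_gap: 0.0346
grip_force: 0.0
clock: 16.4
tcp_pos: [0.4597, -0.0975, 0.1419]
orientation: [0.003, 0.109, 0.994, -0.001]
wrist_force: [0.0, -0.2, 0.5]
finger_gap: 0.0001
grip_force: 0.0
u 0.4699 v 0.0038 z 0.1419 theta 167.5172442101562 tilt [-0.0055 -0.001  -1.    ]
Fu 0.07 Fv -0.16 Fz 0.49 clock 16.4
[ 0.45971004 -0.09754756  0.14186527] theta 167.5172442101562 0.87 7990
x -0.032 y -0.0019 0.0031 mid 0.0006 z 0.0130
x -0.028 y -0.0044 0.0055 mid 0.0006 z 0.0145
x -0.024 y -0.0069 0.0098 mid 0.0014 z 0.0174
x -0.020 y -0.0069 0.0098 mid 0.0014 z 0.0173
x -0.016 y -0.0069 0.0097 mid 0.0014 z 0.0176
x -0.012 y -0.0068 0.0097 mid 0.0014 z 0.0176
x -0.008 y -0.0068 0.0096 mid 0.0014 z 0.0174
x -0.004 y -0.0067 0.0096 mid 0.0014 z 0.0174
x 0.000 y -0.0067 0.0095 mid 0.0014 z 0.0176
x 0.004 y -0.0066 0.0095 mid 0.0014 z 0.0177
x 0.008 y -0.0066 0.0095 mid 0.0014 z 0.0175
x 0.012 y -0.0066 0.0094 mid 0.0014 z 0.0176
x 0.016 y -0.0066 0.0094 mid 0.0014 z 0.0176
x 0.020 y -0.0288 0.0369 mid 0.0040 z 0.0211
x 0.024 y -0.0327 0.0425 mid 0.0049 z 0.0211
x 0.028 y -0.0332 0.0424 mid 0.0046 z 0.0211
x 0.032 y -0.0332 0.0421 mid 0.0044 z 0.0211
x 0.036 y -0.0331 0.0421 mid 0.0045 z 0.0212
x 0.040 y -0.0329 0.0427 mid 0.0049 z 0.0211
x 0.044 y -0.0335 0.0425 mid 0.0045 z 0.0211
x 0.048 y -0.0336 0.0426 mid 0.0045 z 0.0211
x 0.052 y -0.0328 0.0416 mid 0.0044 z 0.0207
x 0.056 y -0.0326 0.0422 mid 0.0048 z 0.0175
```

View pics/w5.png

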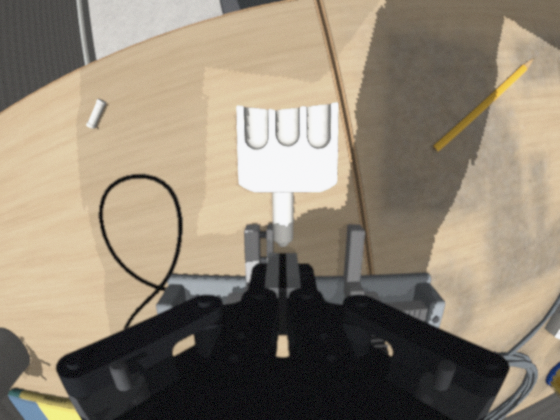

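The shank end is at (283,243), between the anvil arm (258,228) and the jaw arm (355,228), free and square. Next I'll take the closed gripper round to the +y side of the thumb post.

```bash

python3 -m pendant '[{"travel":[-0.2,0.25,0],"rot":[0,0,0],"fingers":-1},{"travel":[-0.45,0.5,0],"rot":[0,0,0],"fingers":-1},{"travel":[-0.72,0.8,0],"rot":[0,0,0],"fingers":-1},{"travel":[-0.72,0.86,0],"rot":[0,0,0],"fingers":-1},{"travel":[-0.72,0.86,0],"rot":[0,0,0],"fingers":-1}]' ;python3 where.py
python3 - <<'E'
from h import *
d=env.read_camera('wrist')[1]; pose=tool()
for t in ['jaw','thumb_post']:rep(t,pose,d)
d=save('top','t1.png')[1]
E
```

```text
clock: 17.0
tcp_pos: [0.5634, -0.0134, 0.1366]
orientation: [-0.002, 0.108, 0.994, 0.0]
wrist_force: [-0.8, -0.3, -0.6]
finger_gap: -0.0003
grip_force: 0.0
u 0.5531 v 0.1084 z 0.1366 theta 167.6559618347545 tilt [ 5.e-03 -4.e-04 -1.e+00]
Fu -0.69 Fv -0.48 Fz -0.55 clock 17.0
jaw 0.73 [226. 215.] 4171 [ 0.5394 -0.0459  0.0512] [ 0.489 -0.059  0.012] [ 0.574 -0.034  0.096]
thumb_post 0.93 [226. 215.] 4057 [ 0.5394 -0.0462  0.0519] [ 0.489 -0.059  0.014] [ 0.573 -0.034  0.096]
```

```bash

python3 -m pendant '[{"travel":[0,0,0.2],"rot":[0,0,0],"fingers":-1},{"travel":[0,0,0.4],"rot":[0,0,0],"fingers":-1},{"travel":[0,0,0.51],"rot":[0,0,0],"fingers":-1},{"travel":[0,0,0.51],"rot":[0,0,0],"fingers":-1},{"travel":[0,0,0.51],"rot":[0,0,0],"fingers":-1},{"travel":[0,0,0.51],"rot":[0,0,0],"fingers":-1}]' ;python3 where.py
python3 -m pendant '[{"travel":[0,-0.02,0],"rot":[0,0,0],"fingers":-1},{"travel":[0,-0.04,0],"rot":[0,0,0],"fingers":-1},{"travel":[0,-0.06,0],"rot":[0,0,0],"fingers":-1},{"travel":[0,-0.08,0],"rot":[0,0,0],"fingers":-1},{"travel":[0,-0.1,0],"rot":[0,0,0],"fingers":-1}]' >/dev/null ;python3 where.py
for i in 1 2 3; do python3 -m pendant '[{"travel":[0,-0.01,0],"rot":[0,0,0],"fingers":-1},{"travel":[0,-0.02,0],"rot":[0,0,0],"fingers":-1}]' >/dev/null ;python3 where.py; done
```

```text
clock: 17.8
tcp_pos: [0.5654, -0.0151, 0.0796]
orientation: [0.001, 0.109, 0.994, -0.0]
wrist_force: [-0.3, -0.0, 0.2]
finger_gap: -0.0002
grip_force: 0.0
u 0.5554 v 0.1071 z 0.0796 theta 167.4976150289897 tilt [-0.0021  0.     -1.    ]
Fu -0.33 Fv -0.10 Fz 0.17 clock 17.8
u 0.5545 v 0.0950 z 0.0784 theta 167.5161653756383 tilt [-1.e-04 -1.e-04 -1.e+00]
Fu 0.21 Fv 0.24 Fz -0.93 clock 18.3
u 0.5544 v 0.0932 z 0.0783 theta 167.52460383555257 tilt [ 1.0e-04  1.2e-03 -1.0e+00]
Fu -0.11 Fv 4.58 Fz 0.44 clock 18.5
u 0.5544 v 0.0925 z 0.0783 theta 167.60615635102002 tilt [-2.0e-04  4.5e-03 -1.0e+00]
Fu 0.29 Fv 9.59 Fz -1.23 clock 18.7
u 0.5544 v 0.0904 z 0.0784 theta 167.6307031906663 tilt [-2.0e-04  4.6e-03 -1.0e+00]
Fu -0.24 Fv 9.34 Fz 0.20 clock 18.9
```

```bash

python3 -m pendant '[{"travel":[0,-0.015,0],"rot":[0,0,0],"fingers":-1},{"travel":[0,-0.03,0],"rot":[0,0,0],"fingers":-1},{"travel":[0,-0.045,0],"rot":[0,0,0],"fingers":-1},{"travel":[0,-0.06,0],"rot":[0,0,0],"fingers":-1},{"travel":[0,-0.075,0],"rot":[0,0,0],"fingers":-1},{"travel":[0,-0.09,0],"rot":[0,0,0],"fingers":-1},{"travel":[0,-0.105,0],"rot":[0,0,0],"fingers":-1},{"travel":[0,-0.12,0],"rot":[0,0,0],"fingers":-1},{"travel":[0,-0.135,0],"rot":[0,0,0],"fingers":-1},{"travel":[0,-0.15,0],"rot":[0,0,0],"fingers":-1}]' >/dev/null ;python3 where.py
python3 -m pendant '[{"travel":[0,-0.015,0],"rot":[0,0,0],"fingers":-1},{"travel":[0,-0.03,0],"rot":[0,0,0],"fingers":-1},{"travel":[0,-0.045,0],"rot":[0,0,0],"fingers":-1},{"travel":[0,-0.06,0],"rot":[0,0,0],"fingers":-1},{"travel":[0,-0.075,0],"rot":[0,0,0],"fingers":-1},{"travel":[0,-0.09,0],"rot":[0,0,0],"fingers":-1},{"travel":[0,-0.105,0],"rot":[0,0,0],"fingers":-1},{"travel":[0,-0.12,0],"rot":[0,0,0],"fingers":-1}]' >/dev/null ;python3 where.py
for i in 1 2 3 ; do python3 -m pendant '[{"travel":[0,-0.004,0],"rot":[0,0,0],"fingers":-1},{"travel":[0,-0.008,0],"rot":[0,0,0],"fingers":-1}]' >/dev/null ;python3 where.py; done
```

```text
u 0.5544 v 0.0724 z 0.0784 theta 167.63725939989752 tilt [-3.0e-04  4.6e-03 -1.0e+00]
Fu 0.17 Fv 10.11 Fz 0.72 clock 19.9
u 0.5543 v 0.0580 z 0.0784 theta 167.63928609307553 tilt [-2.0e-04  4.6e-03 -1.0e+00]
Fu -0.07 Fv 9.10 Fz 0.86 clock 20.7
u 0.5543 v 0.0570 z 0.0784 theta 167.63054585278334 tilt [-2.0e-04  4.5e-03 -1.0e+00]
Fu -0.38 Fv 9.20 Fz 0.08 clock 20.9
u 0.5544 v 0.0561 z 0.0783 theta 167.63356692446013 tilt [-2.0e-04  4.5e-03 -1.0e+00]
Fu 0.14 Fv 8.87 Fz 1.04 clock 21.1
u 0.5543 v 0.0551 z 0.0784 theta 167.6346519610273 tilt [-2.0e-04  4.5e-03 -1.0e+00]
Fu 0.01 Fv 9.60 Fz 1.19 clock 21.3
```

```bash

for i in 1 2 3 4 5 6; do python3 -m pendant '[{"travel":[0,-0.004,0],"rot":[0,0,0],"fingers":-1},{"travel":[0,-0.008,0],"rot":[0,0,0],"fingers":-1}]' >/dev/null ;python3 where.py; done
```

```text
u 0.5544 v 0.0542 z 0.0784 theta 167.63661804573977 tilt [-2.0e-04  4.5e-03 -1.0e+00]
Fu 0.00 Fv 8.31 Fz -0.32 clock 21.5
u 0.5544 v 0.0532 z 0.0784 theta 167.63499641765435 tilt [-2.0e-04  4.5e-03 -1.0e+00]
Fu 0.98 Fv 9.50 Fz 1.09 clock 21.7
u 0.5543 v 0.0523 z 0.0784 theta 167.6341927088005 tilt [-2.0e-04  4.6e-03 -1.0e+00]
Fu 0.92 Fv 10.12 Fz -0.11 clock 21.9
u 0.5543 v 0.0513 z 0.0783 theta 167.63653342076697 tilt [-1.0e-04  4.6e-03 -1.0e+00]
Fu -1.05 Fv 8.67 Fz 0.91 clock 22.1
u 0.5543 v 0.0504 z 0.0783 theta 167.63642592975563 tilt [-1.0e-04  4.6e-03 -1.0e+00]
Fu -0.22 Fv 9.18 Fz 0.85 clock 22.3
u 0.5543 v 0.0494 z 0.0784 theta 167.63579203485477 tilt [-2.0e-04  4.5e-03 -1.0e+00]
Fu -0.49 Fv 9.25 Fz 0.88 clock 22.5
```

Free sliding settles at 9.3 N and tilt 0.0046. From here I'll use 0.5 mm steps.

```bash
sed -i "s/Rt\[2\].round(4)/Rt[2].round(5)[:2]/" where.py
for i in 1 2 3 4 5 6; do python3 -m pendant '[{"travel":[0,-0.002,0],"rot":[0,0,0],"fingers":-1},{"travel":[0,-0.004,0],"rot":[0,0,0],"fingers":-1}]' >/dev/null ;python3 where.py; done
```

```text
u 0.5543 v 0.0489 z 0.0783 theta 167.63476953239663 tilt [-0.00011  0.0045 ]
Fu 0.52 Fv 9.29 Fz 0.42 clock 22.7
u 0.5543 v 0.0484 z 0.0784 theta 167.63540908967263 tilt [-0.00012  0.00453]
Fu -0.02 Fv 9.44 Fz 0.38 clock 22.9
u 0.5543 v 0.0479 z 0.0784 theta 167.6345771892855 tilt [-0.00018  0.00449]
Fu -0.46 Fv 7.94 Fz 1.17 clock 23.1
u 0.5543 v 0.0475 z 0.0783 theta 167.63401231236327 tilt [-0.00013  0.00456]
Fu 0.97 Fv 9.48 Fz 0.39 clock 23.3
u 0.5543 v 0.0471 z 0.0783 theta 167.6387226038124 tilt [-0.00015  0.00467]
Fu 0.73 Fv 9.72 Fz 0.45 clock 23.5
u 0.5543 v 0.0468 z 0.0784 theta 167.64580860639953 tilt [-0.0002   0.00519]
Fu 0.95 Fv 10.54 Fz 0.34 clock 23.7
```

```bash

for i in 1 2 3 4 ; do python3 -m pendant '[{"travel":[0,-0.002,0],"rot":[0,0,0],"fingers":-1},{"travel":[0,-0.004,0],"rot":[0,0,0],"fingers":-1}]' >/dev/null ;python3 where.py; done
```

```text
u 0.5543 v 0.0465 z 0.0784 theta 167.65513772177889 tilt [-0.00016  0.00547]
Fu 0.25 Fv 11.69 Fz 0.40 clock 23.9
u 0.5543 v 0.0462 z 0.0784 theta 167.6653788925832 tilt [-0.00025  0.00577]
Fu 0.79 Fv 11.99 Fz 1.06 clock 24.1
u 0.5543 v 0.0458 z 0.0784 theta 167.66763200156797 tilt [-0.00027  0.006  ]
Fu -0.32 Fv 12.21 Fz 0.89 clock 24.3
u 0.5543 v 0.0454 z 0.0784 theta 167.67008280436198 tilt [-0.00032  0.00626]
Fu 0.11 Fv 12.34 Fz 1.49 clock 24.5
```

```bash

for i in 1 2 ; do python3 -m pendant '[{"travel":[0,-0.002,0],"rot":[0,0,0],"fingers":-1},{"travel":[0,-0.004,0],"rot":[0,0,0],"fingers":-1},{"travel":[0,-0.004,0],"rot":[0,0,0],"fingers":-1}]' >/dev/null ;python3 where.py; done
```

```text
u 0.5543 v 0.0451 z 0.0784 theta 167.6793001806387 tilt [-0.00026  0.00641]
Fu -0.32 Fv 13.04 Fz 0.49 clock 24.8
u 0.5543 v 0.0447 z 0.0784 theta 167.6819147330753 tilt [-0.00025  0.00668]
Fu 0.89 Fv 12.56 Fz 1.29 clock 25.1
```

```bash

python3 -m pendant '[{"travel":[0,0.02,0],"rot":[0,0,0],"fingers":-1},{"travel":[0,0.05,0],"rot":[0,0,0],"fingers":-1},{"travel":[0,0.12,0],"rot":[0,0,0],"fingers":-1},{"travel":[0,0.15,0],"rot":[0,0,0],"fingers":-1},{"travel":[0,0.15,-0.3],"rot":[0,0,0],"fingers":-1},{"travel":[0,0.15,-0.6],"rot":[0,0,0],"fingers":-1},{"travel":[0.3,0.15,-0.8],"rot":[0,0,0],"fingers":-1},{"travel":[0.5,0.15,-0.9],"rot":[0,0,0],"fingers":-1},{"travel":[0.5,0.15,-0.9],"rot":[0,0,0],"fingers":-1},{"travel":[0.5,0.15,-0.9],"rot":[0,0,0],"fingers":-1}]'; python3 where.py; python3 comb.py w6.png | head -20
python3 - <<'E'
from h import *
d=env.read_camera('wrist')[1]; pose=tool()
for t in ['jaw','caliper_stand']:
    rep(t,pose,d)
E
```

```text
clock: 26.1
tcp_pos: [0.4959, -0.0487, 0.1869]
orientation: [0.001, 0.109, 0.994, -0.0]
wrist_force: [0.4, -0.1, -0.2]
finger_gap: 0.0002
grip_force: 0.0
u 0.4947 v 0.0593 z 0.1869 theta 167.5197696290362 tilt [-0.0019  -0.00039]
Fu 0.39 Fv -0.04 Fz -0.16 clock 26.1
[ 0.49591014 -0.04867045  0.1868589 ] theta 167.5197696290362 0.96 5569
x -0.004 y -0.0595 -0.0515 mid -0.0555 z 0.0144
x 0.000 y -0.0641 -0.0503 mid -0.0572 z 0.0174
x 0.004 y -0.0641 -0.0500 mid -0.0571 z 0.0176
x 0.008 y -0.0638 -0.0498 mid -0.0568 z 0.0175
x 0.012 y -0.0636 -0.0492 mid -0.0564 z 0.0174
x 0.016 y -0.0643 -0.0490 mid -0.0567 z 0.0175
x 0.020 y -0.0645 -0.0487 mid -0.0566 z 0.0172
x 0.024 y -0.0641 -0.0489 mid -0.0565 z 0.0172
x 0.028 y -0.0650 -0.0486 mid -0.0568 z 0.0175
x 0.032 y -0.0648 -0.0479 mid -0.0564 z 0.0177
x 0.036 y -0.0647 -0.0478 mid -0.0562 z 0.0173
x 0.040 y -0.0632 -0.0316 mid -0.0474 z 0.0180
x 0.044 y -0.0838 -0.0198 mid -0.0518 z 0.0211
x 0.048 y -0.0904 -0.0147 mid -0.0525 z 0.0211
x 0.052 y -0.0903 -0.0147 mid -0.0525 z 0.0211
x 0.056 y -0.0899 -0.0147 mid -0.0523 z 0.0210
x 0.060 y -0.0900 -0.0147 mid -0.0524 z 0.0211
x 0.064 y -0.0909 -0.0147 mid -0.0528 z 0.0210
x 0.068 y -0.0904 -0.0147 mid -0.0526 z 0.0211
jaw 0.89 [236. 253.] 2240 [ 0.5222 -0.0932  0.0463] [ 0.476 -0.107  0.011] [ 0.547 -0.079  0.095]
caliper_stand 0.89 [227. 256.] 13687 [ 0.5341 -0.0995  0.0321] [ 0.476 -0.211  0.007] [0.595 0.017 0.083]
```

View pics/w6.png

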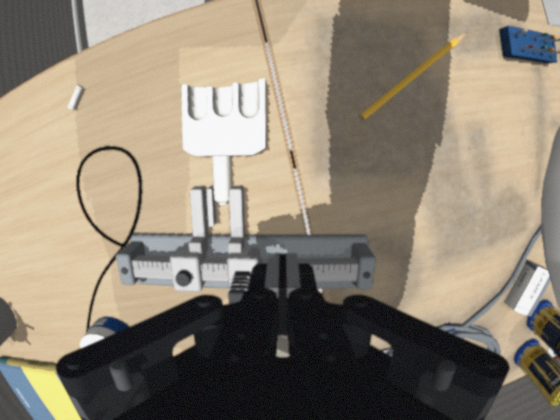

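The jaw is shut on the shank at (222,190), with the anvil plate against it at (210,208). The comb is square and the robot is clear, so I'm handing in.

```bash
python3 -c "
from workcell import env
print(env.hand_in())"
```

```text
the job is handed in; nothing more can be done
None
```

The job is handed in at about 26 s: the comb lies flat and released, its shank square between the jaws (about 17 mm of it inside), with the anvil pushed in by roughly 2.3 mm of its 5 mm as judged from push distance and force, and the robot touching nothing.

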